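# Lock the film roll: fit the knurled collar over the spindle pins and hold it home

### The job

The knurled lock collar of the film-roll stand has toppled over: first stand it upright on its foot on the bench and let go of it. Then put it, foot down, over the stand's spindle, turn it until its hidden keyways drop over the spindle's pins, and push it fully home against the spring plate. Finish while still holding it pushed home with the gripper, and leave the other things on the bench where they are.

Things in the scene. Friction and masses are not known exactly. Their poses are not given: they have to be found in the camera images.
- collar_grip (a point): On the axis of the loose aluminium collar (250 g), 26 mm above its foot; its z runs from foot to neck. The collar is 46 mm high: the lower 36 mm is a knurled twelve-sided prism, 52 mm across flats (one flat faces its +x, the next every 30 deg), the top 10 mm a smooth round neck 40 mm across. It starts toppled on the bench, lying on a flat, its axis level, 26 mm up
- collar_foot (a point): Centre of the collar's foot (underside), 26 mm below collar_grip, same axes. A 25 mm bore goes right through; from the foot run three keyways inside it, 9 mm wide, 20 mm deep, reaching 20 mm from the axis, 120 deg apart, one towards the collar's +x. Set on the edge of its foot with a lean under about 40 deg, the collar rocks upright
- stand_home (a point): On the vertical axis of the fixed roll stand, 84 mm above the bench: the collar's foot lies here when fully home. The stand has a foot 150 mm square and 14 mm thick, a white film roll 100 mm in diameter with its top 66 mm above the bench, and a cardboard core, 56 mm across, up to 74 mm
- stand_pins (a point): On the same axis, 101 mm above the bench, level with the tops of three round pins, 5 mm thick, reaching 18 mm from the axis, 120 deg apart, on the steel spindle (22 mm thick, tapered tip 132 mm above the bench). Their angle varies and is not in this frame. A misaligned collar rides on them with its foot here; within about 5 deg of a match (every 120 deg) it can sink 9 mm to the plate
- plate (a joint): How far the round steel spring plate (48 mm across, below the pins) is pressed down, m: 0 = up, top 92 mm above the bench; 0.008 = fully down at its stop, top 84 mm above the bench, the collar's home. Its spring pushes back with about 6 N at 0 and 12 N at 0.008 and lifts the collar as soon as it is let go
- tape_mid (a point): Bystander, to be left alone; middle of a ring of yellow adhesive tape lying flat, 84 mm across, 22 mm high
- spacer_mid (a point): Bystander, to be left alone; middle of a plain smooth steel spacer ring lying flat, 64 mm across, 14 mm high, 36 mm hole (not the collar)
- roller_mid (a point): Bystander, to be left alone; middle of a hand roller with black rubber drum 34 mm in diameter, 100 mm long, and a wooden handle
- cleaner_mid (a point): Bystander, to be left alone; middle of a white plastic bottle standing, 60 mm in diameter, 150 mm high
- blades_mid (a point): Bystander, to be left alone; middle of a flat cardboard box, 50 x 85 mm, 22 mm high
- core_mid (a point): Bystander, to be left alone; middle of an empty cardboard core tube standing, 52 mm in diameter, 110 mm high
- cup_mid (a point): Bystander, to be left alone; middle of an empty grey plastic cup standing, 72 mm across, 85 mm high
Not all that is in view belongs to the job. What is shaped like the part that bears collar_grip but blue is not meant. There is more than one size of the part that bears stand_home; the job needs the larger.

How it is judged:
By the outcome, as a careful person would: the job done as asked, in the order asked, and still so for the second after the job is handed in, while the arm keeps its last pose, push and grip.
It also fails if it takes over 67 s, if anything falls off the work surface, if the arm or the gripper's body presses on something with over 40 N, if the wrist force passes 120 N, or if a joint passes its speed limit or range.

### The arm

A 6-joint arm with a two-finger parallel gripper is mounted at the origin on the work surface. World frame = base frame: x ahead of the robot, y to its left, z up, the work surface at z = 0. Lengths are in mm, angles in rad, forces in N, time in s.
With the tool pointing down it reaches from about 275 to 1000 mm from the base axis. Payload 8.4 kg.
Tool frame: the origin (TCP) lies at the very end of the fingers, on their centre line; the grasp point (between the pads) lies 19 mm behind it; z points along the fingers, y is the direction in which the jaws open and shut (so a half turn about z gives the same grasp; the last joint's range is limited). The gripper opens to 85 mm and grips with 20 to 120 N. Pads are 22 mm wide; open, the fingers measure 114 mm over their backs; the gripper's body (76 mm by 85 mm) begins 54 mm behind the grasp point. The pads swing forward as they close: fully open they stand 13 mm farther back than shut.
Start: joints at [1.329, 0.353, 1.633, -0, 1.155, -0.002], TCP at [148.441, 607.119, 231.281] pointing down, gripper open.
Joint ranges: [-2.63, 2.63], [-0.92, 2.1], [0.06, 2.66], [-1.3, 4.44], [0, 2.69], [-3.02, 3.02]. Speed limits (rad/s): [2.22, 2.22, 2.79, 3.14, 3.14, 3.14].

### API

Orientations are given as a unit quaternion [x, y, z, w].
In Python, from workcell import bot, cams gives the robot as it stands.
- The arm moves only by the shell command python3 -m inch 'ROWS'. ROWS is JSON, a list of rows, each a list of 7 numbers: the turn, a rotation vector about the tool's x, y, z in rad, then the shift along the tool's x, y, z in cm, then the finger opening in cm, from 0 to 8.54. In form: [[wx, wy, wz, x, y, z, gripper], ...]. A call has 1 to 10 rows; each row shifts and turns the commanded pose from where the row before left it, along the tool's axes as they then stand; what a row does not reach is not made up. A row lasts 1/10 s, in which the tool goes at most 50 mm and 8.59 degrees, less where a joint would pass 70% of its speed; a pose out of reach is approached as far as the arm can. A call with a gripper value outside its range is refused whole. The fingers move at their own pace and stop on an object; the grip force is fixed at half the most. Time passes only in rows, so rows that do not move let the fingers close. It gives the time, the measured TCP pose, the force and the opening at its end, in the units of the state.
- bot.state(): the state, without advancing time (a new reading comes with each control period).
- cams.snapshot(name): name is "scene" or "top"; returns the picture (384x512x3 uint8, blue, green, red); there is no depth.
- cams.calibration(name): a dict with "vertical_fov" (degrees; the focal length in pixels is half the picture's height over the tangent of half this angle, whatever the lens; pixels are square), "cx", "cy" (the principal point, pixels), "rvec" (rotation vector, rad) and "tvec" (3), from world to camera coordinates, as OpenCV has them. Camera axes: x right, y down, z forward; pixel columns grow to the right and rows downward; lengths in mm; the calibration is good to about 2 mm. A picture is of the moment at which its call begins. calibration takes no time and is no camera call.
- bot.job_done(): hands the job in, once; it reports no verdict.
The state is a dict: "time": time; "joint_pos": joint angles; "dq": joint speeds; "effort": joint torques, N m; "ee_pos": TCP position; "tcp_rot": TCP orientation; "ft_force": force on the tool from outside, world axes, zero at the start; "ft_torque": the same for the moment, N m; "finger_gap": opening from 0.0 (shut) to 1.0 (fully open).
Only numpy, scipy, OpenCV 4.12 (cv2) and the standard library are available. Lean on these libraries where they do the work, as an engineer would, in place of code of your own. Each camera call takes 0.05 s, during which the arm holds its last target.

## Working session

There is one attempt and no reset: what is moved stays moved. The work goes in short steps, Python scripts to look and compute and a shell command to move; the robot and the scene stay as the last step left them, time stands still between calls to the robot, and variables do not carry over. Pictures are saved under pics/ and viewed, and the job is handed in when it is done.

```bash
ls; mkdir -p pics; python3 - <<'E'
from workcell import bot,cams
import cv2
print(bot.state())
for n in("scene","top"):
    cv2.imwrite(f"pics/{n}0.png",cams.snapshot(n)); print(n,cams.calibration(n))
E
```

```text
pics
{'time': 0.0, 'joint_pos': array([ 1.32861133e+00,  3.53652002e-01,  1.63415192e+00, -2.29906488e-05,
        1.15522102e+00, -2.37985402e-03]), 'dq': array([-0.00102809,  0.00126616, -0.00202303, -0.0010328 , -0.00060701,
        0.00060658]), 'effort': array([ 2.18593836e-03, -6.05247116e+01, -3.42080963e+01,  1.65404840e-04,
        9.16196674e-03, -5.90538093e-06]), 'ee_pos': array([148.32207394, 606.63661108, 230.55167604]), 'tcp_rot': array([ 1.19610831e-01,  9.92820596e-01, -7.12080725e-04, -7.69189168e-05]), 'ft_force': array([ 0.34075236, -0.02814381,  0.14230042]), 'ft_torque': array([ 0.01422141, -0.01850841,  0.03828675]), 'finger_gap': 0.9948991361113961}
scene {'vertical_fov': 56.00277200168824, 'cx': 248.60446793782583, 'cy': 189.46930646118034, 'rvec': array([ 1.22179207,  2.07297648, -1.07959194]), 'tvec': array([ 259.51527533, -163.09348607, 1473.79388078])}
top {'vertical_fov': 49.002430950515794, 'cx': 262.42059209227926, 'cy': 190.46164116909802, 'rvec': array([ 2.12510195, -2.17505139,  0.15128117]), 'tvec': array([  -9.0649404 ,  527.85537542, 1192.93226601])}
```

View pics/scene0.png

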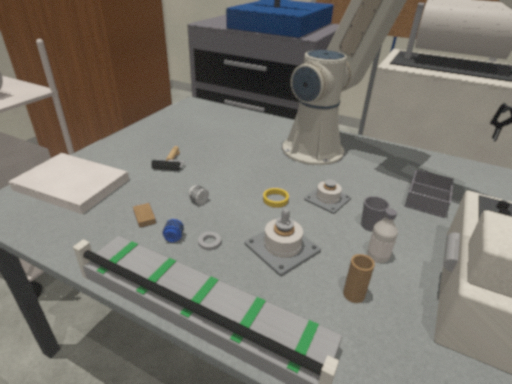

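View pics/top0.png

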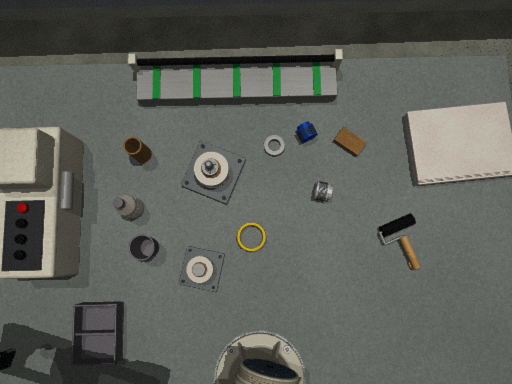

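```bash
cat > h.py <<'E'
import numpy as np, cv2
from scipy.spatial.transform import Rotation as R
from workcell import bot,cams
def K(n):
    c=cams.calibration(n); f=192/np.tan(np.radians(c['vertical_fov']/2))
    return np.array([[f,0,c['cx']],[0,f,c['cy']],[0,0,1.]]),np.array(c['rvec']),np.array(c['tvec'])
def ray(n,u,v):
    k,r,t=K(n); M=cv2.Rodrigues(r)[0]; C=-M.T@t
    d=M.T@np.linalg.inv(k)@np.array([u,v,1.]); return C,d/np.linalg.norm(d)
def onz(n,u,v,z):
    C,d=ray(n,u,v); return C+d*(z-C[2])/d[2]
def proj(n,P):
    k,r,t=K(n); return cv2.projectPoints(np.array(P,float).reshape(-1,3),r,t,k,None)[0].reshape(-1,2)
def crop(n,img,u,v,w,s,name):
    a=img[max(0,v-w):v+w,max(0,u-w):u+w]; cv2.imwrite(name,cv2.resize(a,None,fx=s,fy=s,interpolation=cv2.INTER_CUBIC))
def st():
    s=bot.state(); print('t',round(s['time'],2),'p',s['ee_pos'].round(1),'q',s['tcp_rot'].round(4),'F',s['ft_force'].round(1),'gap',round(s['finger_gap']*85,1),'j',s['joint_pos'].round(2)); return s
E
python3 - <<'E'
from h import *
for n in("top","scene"): print(n,ray(n,256,192)[0])
T=cv2.imread('pics/top0.png');S=cv2.imread('pics/scene0.png')
crop('top',T,322,191,25,8,'pics/c1.png');crop('s',S,199,195,25,8,'pics/c2.png')
crop('top',T,211,170,40,8,'pics/c3.png');crop('s',S,284,240,40,8,'pics/c4.png')
a=[cv2.resize(cv2.imread(f'pics/c{i}.png'),(400,300) if 0 else (300,300)) for i in (1,2,3,4)]
cv2.imwrite('pics/m0.png',np.vstack([np.hstack(a[:2]),np.hstack(a[2:])]))
print(onz('top',322,191,26),onz('scene',199,195,26),onz('top',211,165,132),onz('scene',285,211,132))
E
```

```text
top [ 357.37289296  -17.31974058 1254.5060796 ]
scene [1285.77166503  377.11938332  685.99436038]
[ 523.32410131 -196.67263277   26.        ] [ 527.68404379 -190.3154569    26.        ] [587.16696797 116.85059351 132.        ] [598.74851552 127.55203953 132.        ]
```

View pics/m0.png

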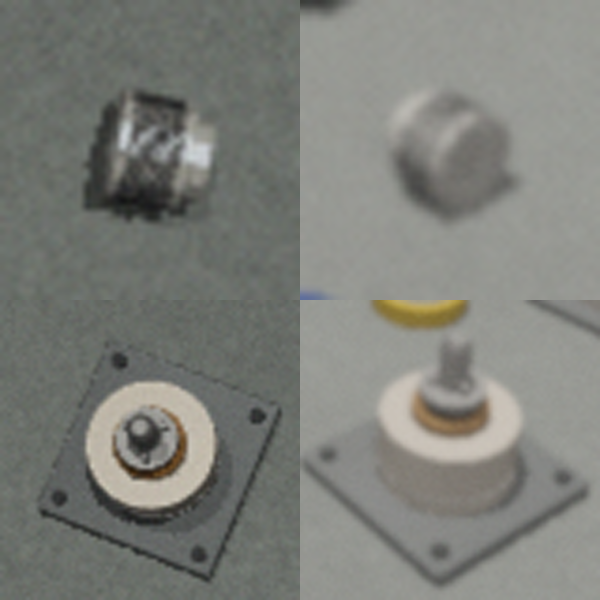

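```bash
python3 - <<'E'
from h import *
T=cv2.imread('pics/top0.png');S=cv2.imread('pics/scene0.png')
def big(I,u,v,w,s):
    a=I[v-w:v+w,u-w:u+w]; a=cv2.resize(a,None,fx=s,fy=s,interpolation=cv2.INTER_CUBIC)
    for i in range(0,2*w,5):
        cv2.putText(a,str(u-w+i),(i*s,8),0,.3,(0,255,255)); cv2.putText(a,str(v-w+i),(0,i*s+4),0,.3,(0,255,255))
        cv2.line(a,(i*s,10),(i*s,14),(0,255,255)); cv2.line(a,(22,i*s),(26,i*s),(0,255,255))
    return a
cv2.imwrite('pics/m1.png',np.hstack([big(T,322,191,18,11),big(S,199,195,18,11)]))
E
```

```text
(no output)
```

View pics/m1.png

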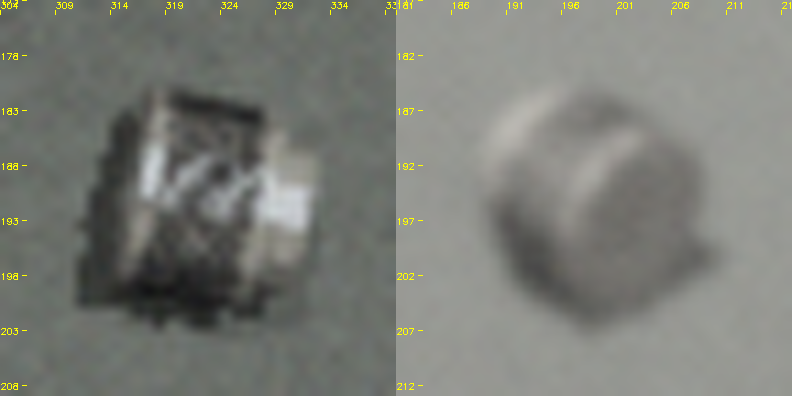

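```bash
python3 - <<'E'
from h import *
a=onz('top',317,190,52);b=onz('top',331.8,191.8,46);c=onz('top',327,191.3,52)
print(a,b,c,np.degrees(np.arctan2(*(b-a)[1::-1])),np.linalg.norm((b-a)[:2]))
p,q=onz('top',318,182,40),onz('top',315.5,198,40);print(np.degrees(np.arctan2(*(p-q)[1::-1])))
f=a.copy();f[2]=26; print(proj('scene',f)) # expect foot face centre approx (203,196)
for n,u,v,z in[('tape',251,237,11),('spacer',274,146,7),('blue',306,132,26),('box',350,141,11),('cup',145,248,40),('small',200,268,40)]: print(n,onz('top',u,v,z).round())
E
```

```text
[ 523.05464403 -178.59222377   52.        ] [ 517.6268437  -222.01864938   46.        ] [ 518.60530223 -207.24242427   52.        ] -97.12436307895086 43.76431717162511
-11.122341671402046
[[202.91038221 195.34454661]]
tape [394.  15.  11.]
spacer [667. -60.   7.]
blue [ 703. -156.   26.]
box [ 676. -290.   11.]
cup [369. 318.  40.]
small [309. 161.  40.]
```

```bash
python3 -m inch '[[0,0,0.148,0,0,0,8.5],[0,0,0.148,0,0,0,8.5],[0,0,0.148,0,0,0,8.5],[0,0,0.148,0,0,0,8.5],[0,0,0.148,0,0,0,8.5],[0,0,0.148,0,0,0,8.5],[0,0,0.148,0,0,0,8.5],[0,0,0.148,0,0,0,8.5],[0,0,0.148,0,0,0,8.5],[0,0,0.148,0,0,0,8.5]]'; python3 -c "from h import *;st()"
python3 -m inch '[[0,0,0,-3,2,0,8.5],[0,0,0,-3.4,2.2,0,8.5],[0,0,0,-3.4,2.2,0,8.5],[0,0,0,-3.4,2.2,0,8.5],[0,0,0,-3.4,2.2,0,8.5],[0,0,0,-3.4,2.2,0,8.5],[0,0,0,-3.4,2.2,0,8.5],[0,0,0,-3.4,2.2,0,8.5],[0,0,0,-3.4,2.2,0,8.5],[0,0,0,-3.4,2.2,0,8.5]]'; python3 -c "from h import *;st()"
```

```text
time: 1.1
ee_pos: [148.4, 606.8, 230.8]
tcp_rot: [0.76, 0.65, -0.0, 0.0]
ft_force: [-0.3, -0.7, 0.1]
finger_gap: 0.996
t 1.1 p [148.4 606.8 230.8] q [ 7.598e-01  6.502e-01 -3.000e-04  2.000e-04] F [-0.3 -0.7  0.1] gap 84.7 j [1.33 0.35 1.63 0.   1.16 1.48]
time: 2.1
ee_pos: [314.3, 240.9, 231.2]
tcp_rot: [0.758, 0.653, -0.0, 0.0]
ft_force: [0.3, -0.6, -0.1]
finger_gap: 0.994
t 2.1 p [314.3 240.9 231.2] q [ 0.7576  0.6527 -0.      0.    ] F [ 0.3 -0.6 -0.1] gap 84.5 j [ 0.65 -0.02  2.09 -0.    1.07  0.8 ]
```

```bash
python3 -m inch '[[0,0,0,-4,2.7,0,8.5],[0,0,0,-4,2.7,0,8.5],[0,0,0,-4,2.7,0,8.5],[0,0,0,-4,2.7,0,8.5],[0,0,0,-4,2.7,0,8.5],[0,0,0,-4,2.7,0,8.5],[0,0,0,-4,2.7,0,8.5],[0,0,0,-4,2.7,0,8.5],[0,0,0,-4,2.7,0,8.5],[0,0,0,-4,2.7,0,8.5]]'; python3 -m inch '[[0,0,0,0,0,0,8.5],[0,0,0,0,0,0,8.5]]'; python3 - <<'E'
from h import *
s=st()
def d(t,yaw=0):
    pass
Rm=R.from_quat(s['tcp_rot'])
print(Rm.inv().apply(np.array([520,-200,6])-s['ee_pos'])/10, 'jaw az',np.degrees(np.arctan2(*Rm.as_matrix()[1::-1,1])))
for n in("scene","top"): cv2.imwrite(f"pics/{n}1.png",cams.snapshot(n))
E
```

```text
time: 3.1
ee_pos: [522.1, -195.2, 231.0]
tcp_rot: [0.758, 0.652, -0.0, -0.0]
ft_force: [-0.1, 0.5, 0.3]
finger_gap: 0.995
time: 3.3
ee_pos: [521.4, -193.9, 230.5]
tcp_rot: [0.758, 0.652, -0.0, -0.001]
ft_force: [-0.9, -0.1, 0.5]
finger_gap: 0.994
t 3.3 p [ 521.4 -193.9  230.5] q [ 7.584e-01  6.518e-01 -3.000e-04 -7.000e-04] F [-0.9 -0.1  0.5] gap 84.5 j [-0.36  0.25  1.78  0.    1.11 -0.21]
[-6.32560395e-01 -1.49894564e-02  2.24504469e+01] jaw az -8.65241551972975
```

View pics/scene1.png

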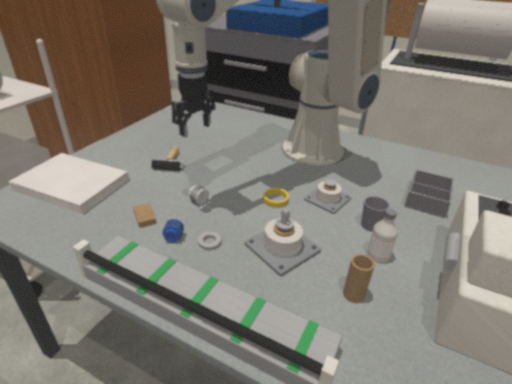

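```bash
python3 -m inch '[[0,0,0,-0.3,0,2,8.5],[0,0,0,-0.3,0,4,8.5],[0,0,0,0,0,4,8.5],[0,0,0,0,0,4,8.5],[0,0,0,0,0,1,8.5],[0,0,0,0,0,0,8.5]]'; python3 - <<'E'
from h import *
s=st()
print(proj('scene',s['ee_pos']),proj('top',s['ee_pos']))
T=cams.snapshot('top');S=cams.snapshot('scene')
a=lambda I,u,v:cv2.resize(I[v-35:v+35,u-45:u+45],None,fx=4.4,fy=4.4,interpolation=cv2.INTER_CUBIC)
cv2.imwrite('pics/m2.png',np.hstack([a(T,322,191),a(S,199,185)]))
E
```

```text
time: 4.0
ee_pos: [519.8, -197.8, 80.5]
tcp_rot: [0.757, 0.653, -0.001, -0.001]
ft_force: [-0.4, 0.1, 0.2]
finger_gap: 0.993
t 4.0 p [ 519.8 -197.8   80.5] q [ 7.574e-01  6.530e-01 -7.000e-04 -1.400e-03] F [-0.4  0.1  0.2] gap 84.4 j [-0.37  0.44  1.9   0.    0.81 -0.22]
[[197.53489613 178.67841778]] [[325.16489432 189.58272919]]
```

View pics/m2.png

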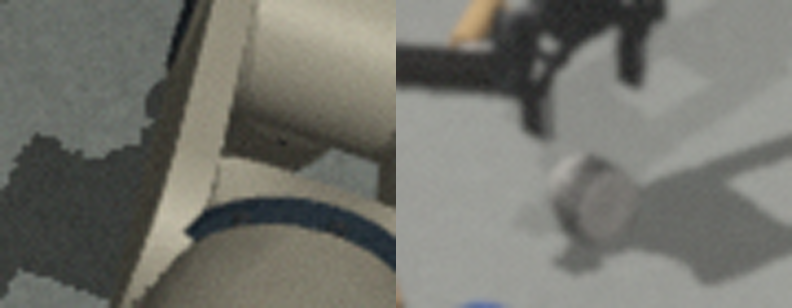

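```bash
python3 -m inch '[[0,0,0,-0.1,0,3,8.5],[0,0,0,0,0,3,8.5],[0,0,0,0,0,1.4,8.5],[0,0,0,0,0,0,5],[0,0,0,0,0,0,4],[0,0,0,0,0,0,4],[0,0,0,0,0,0,4],[0,0,0,0,0,0,4],[0,0,0,0,0,0,4],[0,0,0,0,0,0,4]]'; python3 - <<'E'
from h import *
s=st()
S=cams.snapshot('scene')
a=lambda I,u,v:cv2.resize(I[v-35:v+35,u-45:u+45],None,fx=6,fy=6,interpolation=cv2.INTER_CUBIC)
cv2.imwrite('pics/m3.png',a(S,199,185))
E
```

```text
time: 5.1
ee_pos: [522.3, -200.7, 9.5]
tcp_rot: [0.758, 0.652, 0.001, 0.002]
ft_force: [0.7, 1.6, 5.0]
finger_gap: 0.601
t 5.1 p [ 522.3 -200.7    9.5] q [0.7578 0.6525 0.0009 0.0015] F [0.7 1.6 5. ] gap 51.1 j [-0.37  0.55  1.92  0.    0.66 -0.22]
```

View pics/m3.png

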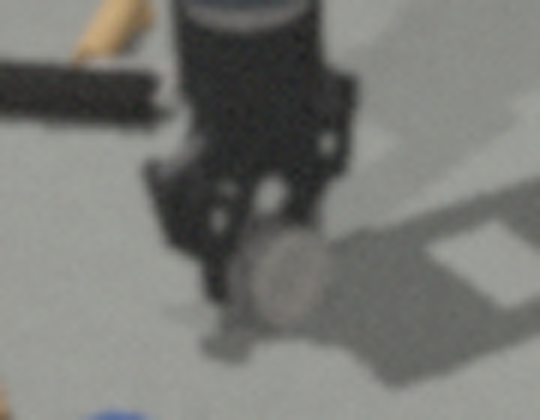

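```bash
python3 -m inch '[[0,0,0,0,0,-1,4],[0,0,0,0,0,-3,4],[0,0,0,0,0,-4,4],[0,0,0,0,0,-4,4],[0,0,0,0,0,-2,4],[0,0,0,0,0,0,4]]'; python3 - <<'E'
from h import *
s=st(); print(s['joint_pos'].round(4))
D=np.array([(624.6,230.6,.3537,1.6342),(396,231.2,-.02,2.09),(556.3,230.5,.25,1.78),(556,80.5,.44,1.90),(559.5,9.5,.55,1.92),(np.hypot(*s['ee_pos'][:2]),s['ee_pos'][2],*s['joint_pos'][1:3])])
A=[];b=[]
for r,z,q2,q3 in D:
    A+=[[np.sin(q2),np.sin(q2+q3),1,0],[np.cos(q2),np.cos(q2+q3),0,1]];b+=[r,z]
x,res,_,sv=np.linalg.lstsq(np.array(A),np.array(b),rcond=None);print(x,res,sv)
A2=np.array(A)[:,[0,1,3]];print(np.linalg.lstsq(A2,np.array(b),rcond=None)[:2])
E
```

```text
time: 5.75
ee_pos: [522.8, -200.9, 151.7]
tcp_rot: [0.758, 0.653, 0.002, 0.003]
ft_force: [1.0, -0.6, -3.0]
finger_gap: 0.6
t 5.75 p [ 522.8 -200.9  151.7] q [0.7578 0.6525 0.0017 0.0031] F [ 1.  -0.6 -3. ] gap 51.0 j [-0.37  0.34  1.85 -0.    0.94 -0.22]
[-0.3696  0.3403  1.8513 -0.      0.9429 -0.2205]
[529.37428446 487.03611229 -14.78628593 -64.06304847] [281.89554856] [3.68919563 3.19499792 0.31552497 0.2868238 ]
(array([521.33941908, 472.3804386 , -64.82833703]), array([323.73968358]))
```

```bash
python3 -m inch '[[0,0,0.147,0,0,0,4],[0,0,0.147,0,0,0,4],[0,0,0.147,0,0,0,4],[0,0,0.147,0,0,0,4],[0,0,0.147,0,0,0,4],[0,0,0.147,0,0,0,4],[0,0,0.147,0,0,0,4],[0,0,0.147,0,0,0,4],[0,0,0.147,0,0,0,4],[0,0,0.147,0,0,0,4]]'; python3 -m inch '[[0,0,0.15,0,0,0,4],[0,0,0.15,0,0,0,4],[0,0,0,4,0,0,4],[0,0,0,4,0,0,4],[0,-0.14,0,0,0,0,4],[0,-0.14,0,0,0,0,4],[0,-0.14,0,0,0,0,4]]';python3 - <<'E'
from h import *
s=st();print(R.from_quat(s['tcp_rot']).as_matrix().round(3),s['joint_pos'].round(4))
E
```

```text
time: 6.75
ee_pos: [519.8, -199.7, 146.1]
tcp_rot: [1.0, -0.027, -0.001, -0.0]
ft_force: [1.3, -0.4, -2.6]
finger_gap: 0.603
time: 7.45
ee_pos: [595.8, -227.4, 147.1]
tcp_rot: [0.963, -0.169, -0.208, -0.037]
ft_force: [0.6, -0.3, -3.0]
finger_gap: 0.599
t 7.45 p [ 595.8 -227.4  147.1] q [ 0.9627 -0.1693 -0.2079 -0.0365] F [ 0.6 -0.3 -3. ] gap 50.9 j [-0.36  0.69  1.34 -0.01  1.54  1.56]
[[ 0.856 -0.341 -0.388]
 [-0.311 -0.94   0.141]
 [-0.413  0.    -0.911]] [-0.3635  0.6918  1.3398 -0.0063  1.5353  1.5571]
```

```bash
python3 -m inch '[[0,-0.142,0,0,0,0,4],[0,-0.142,0,0,0,0,4],[0,-0.142,0,0,0,0,4],[0,-0.142,0,0,0,0,4],[0,-0.142,0,0,0,0,4],[0,0,0,-0.2,0,3.4,4],[0,0,0,-0.3,0,4,4],[0,0,0,-0.4,0,4,4],[0,0,0,0,0,2,4],[0,0,0,0,0,0,4]]';python3 - <<'E'
from h import *
s=st();M=R.from_quat(s['tcp_rot']).as_matrix();print(M.round(3),'tilt',np.degrees(np.arccos(-M[2,2])))
S=cams.snapshot('scene');T=cams.snapshot('top');u,v=proj('scene',s['ee_pos'])[0].astype(int)
a=lambda I,u,v:cv2.resize(I[v-35:v+35,u-45:u+45],None,fx=6,fy=6,interpolation=cv2.INTER_CUBIC)
cv2.imwrite('pics/m4.png',a(S,u,v));cv2.imwrite('pics/s4.png',S)
E
```

```text
time: 8.45
ee_pos: [475.4, -183.7, 96.4]
tcp_rot: [0.831, -0.146, -0.529, -0.093]
ft_force: [0.1, -0.2, -2.7]
finger_gap: 0.601
t 8.45 p [ 475.4 -183.7   96.4] q [ 0.8305 -0.1461 -0.5293 -0.0931] F [ 0.1 -0.2 -2.7] gap 51.1 j [-0.36  1.    1.27 -0.01  2.01  1.56]
[[ 0.397 -0.341 -0.852]
 [-0.144 -0.94   0.309]
 [-0.906 -0.    -0.422]] tilt 65.02123274790043
```

View pics/m4.png

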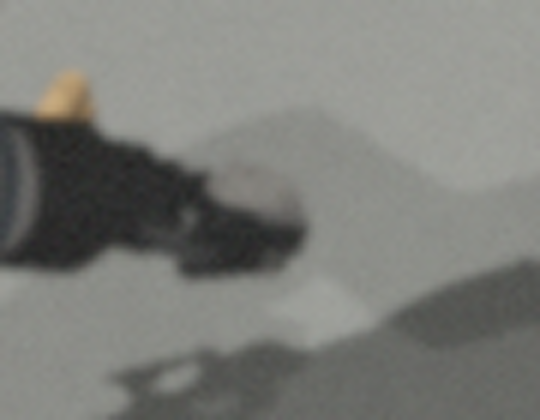

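View pics/s4.png

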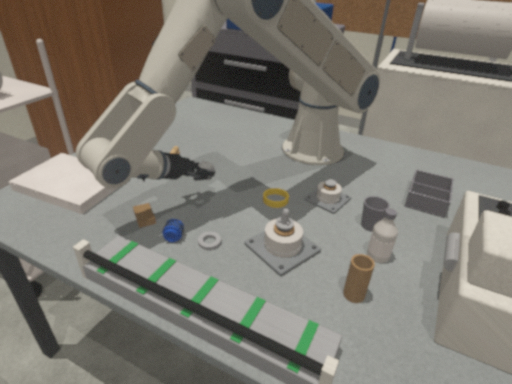

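```bash
python3 -m inch '[[0,0,0,2.4,0,1.1,4],[0,0,0,2.4,0,1.1,4],[0,0,0,0.8,0,0.4,4],[0,0,0,0,0,0,4]]'; python3 -m inch '[[0,0,0,0.18,0,0.08,4],[0,0,0,0.18,0,0.08,4],[0,0,0,0,0,0,4]]';python3 -m inch '[[0,0,0,0.18,0,0.08,4],[0,0,0,0.18,0,0.08,4],[0,0,0,0,0,0,4]]'
```

```text
time: 8.95
ee_pos: [478.7, -184.8, 35.4]
tcp_rot: [0.831, -0.146, -0.528, -0.093]
ft_force: [-0.6, 0.4, -2.9]
finger_gap: 0.601
time: 9.25
ee_pos: [479.3, -185.1, 33.2]
tcp_rot: [0.832, -0.146, -0.527, -0.093]
ft_force: [-0.3, -0.2, -2.0]
finger_gap: 0.601
time: 9.55
ee_pos: [478.9, -184.9, 28.5]
tcp_rot: [0.832, -0.146, -0.527, -0.093]
ft_force: [0.4, -0.4, -3.5]
finger_gap: 0.601
```

```bash
python3 -m inch '[[0,0,0,0.18,0,0.08,4],[0,0,0,0.18,0,0.08,4],[0,0,0,0,0,0,4]]'; python3 -m inch '[[0,0,0,0.18,0,0.08,4],[0,0,0,0,0,0,4]]';python3 -m inch '[[0,0,0,0.18,0,0.08,4],[0,0,0,0,0,0,4]]'
```

```text
time: 9.85
ee_pos: [479.2, -185.0, 26.3]
tcp_rot: [0.831, -0.146, -0.528, -0.093]
ft_force: [2.2, -1.1, 6.5]
finger_gap: 0.602
time: 10.05
ee_pos: [479.4, -185.1, 25.9]
tcp_rot: [0.831, -0.146, -0.529, -0.093]
ft_force: [2.6, -0.4, 15.2]
finger_gap: 0.603
time: 10.25
ee_pos: [479.6, -185.1, 25.6]
tcp_rot: [0.831, -0.146, -0.529, -0.093]
ft_force: [5.2, -1.4, 24.7]
finger_gap: 0.601
```

```bash
python3 -m inch '[[0,0,0,-0.36,0,-0.16,4],[0,0,0,0,0,0,4]]'; python3 -m inch '[[0,0,0,0,0,0,5.6],[0,0,0,0,0,0,6.2],[0,0,0,0,0,0,7],[0,0,0,0,0,0,8],[0,0,0,0,0,0,8.5],[0,0,0,0,0,0,8.5],[0,0,0,0,0,0,8.5],[0,0,0,0,0,0,8.5]]';python3 - <<'E'
from h import *
s=st()
S=cams.snapshot('scene');T=cams.snapshot('top');u,v=proj('scene',s['ee_pos'])[0].astype(int)
a=lambda I,u,v:cv2.resize(I[v-35:v+35,u-45:u+45],None,fx=6,fy=6,interpolation=cv2.INTER_CUBIC)
cv2.imwrite('pics/m5.png',a(S,u,v));
E
```

```text
time: 10.45
ee_pos: [479.3, -185.1, 26.2]
tcp_rot: [0.832, -0.146, -0.528, -0.093]
ft_force: [2.3, -0.2, 9.2]
finger_gap: 0.602
time: 11.25
ee_pos: [479.0, -185.0, 24.7]
tcp_rot: [0.832, -0.146, -0.527, -0.093]
ft_force: [0.0, 0.0, 0.5]
finger_gap: 0.997
t 11.25 p [ 479.  -185.    24.7] q [ 0.8318 -0.1463 -0.5273 -0.0927] F [0.  0.  0.5] gap 84.7 j [-0.36  1.1   1.23 -0.01  1.94  1.56]
```

View pics/m5.png

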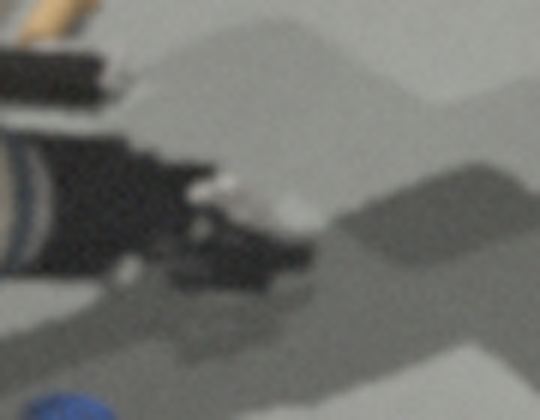

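```bash
python3 -m inch '[[0,0,0,0,0,-1,8.5],[0,0,0,0,0,-2,8.5],[0,0,0,0,0,-3,8.5],[0,0,0,0,0,-4,8.5],[0,0,0,0,0,-3,8.5],[0,0,0,-2,0,0,8.5],[0,0,0,-3,0,0,8.5]]';python3 - <<'E'
from h import *
s=st()
S=cams.snapshot('scene');T=cams.snapshot('top');u,v=proj('scene',[470,-182,23])[0].astype(int);print(u,v)
a=lambda I,u,v:cv2.resize(I[v-30:v+30,u-30:u+30],None,fx=6,fy=6,interpolation=cv2.INTER_CUBIC)
cv2.imwrite('pics/t6.png',T);cv2.imwrite('pics/s6.png',S)
u2,v2=proj('top',[470,-182,23])[0].astype(int);print(u2,v2)
cv2.imwrite('pics/m6.png',np.hstack([a(S,u,v),a(T,u2,v2)]));
E
```

```text
time: 12.05
ee_pos: [569.9, -217.9, 124.2]
tcp_rot: [0.832, -0.146, -0.528, -0.093]
ft_force: [-0.1, 0.4, 0.5]
finger_gap: 0.996
t 12.05 p [ 569.9 -217.9  124.2] q [ 0.8316 -0.1462 -0.5277 -0.0928] F [-0.1  0.4  0.5] gap 84.7 j [-0.36  1.11  0.94 -0.01  2.23  1.56]
211 187
317 209
```

View pics/m6.png

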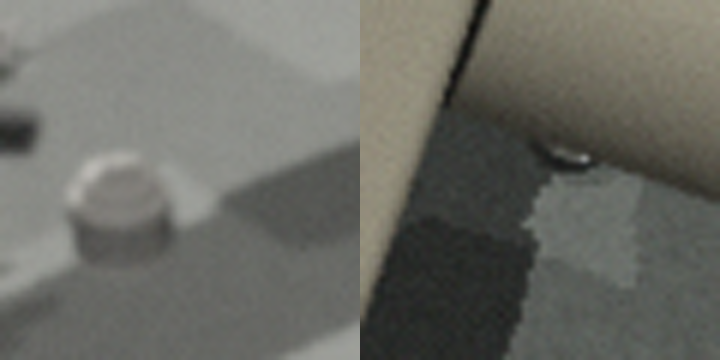

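```bash
python3 -m inch '[[0,0.142,0,0,0,0,8.5],[0,0.142,0,0,0,0,8.5],[0,0.142,0,0,0,0,8.5],[0,0.142,0,0,0,0,8.5],[0,0.142,0,0,0,0,8.5],[0,0.142,0,0,0,0,8.5],[0,0.142,0,0,0,0,8.5],[0,0.138,0,0,0,0,8.5]]';python3 - <<'E'
from h import *
s=st();print(R.from_quat(s['tcp_rot']).as_matrix().round(3))
S=cams.snapshot('scene');T=cams.snapshot('top')
def big(I,u,v,w,s):
    a=I[v-w:v+w,u-w:u+w]; a=cv2.resize(a,None,fx=s,fy=s,interpolation=cv2.INTER_CUBIC)
    for i in range(0,2*w,5):
        cv2.putText(a,str(u-w+i),(i*s,8),0,.3,(0,255,255)); cv2.putText(a,str(v-w+i),(0,i*s+4),0,.3,(0,255,255))
        cv2.line(a,(i*s,10),(i*s,14),(0,255,255)); cv2.line(a,(22,i*s),(26,i*s),(0,255,255))
    return a
cv2.imwrite('pics/t7.png',T);cv2.imwrite('pics/s7.png',S)
cv2.imwrite('pics/m7.png',np.hstack([big(S,201,192,18,11),big(T,319,205,18,11)]));
E
```

```text
time: 12.95
ee_pos: [570.6, -218.2, 126.8]
tcp_rot: [0.985, -0.173, 0.005, 0.001]
ft_force: [-0.3, 0.6, 0.1]
finger_gap: 0.998
t 12.95 p [ 570.6 -218.2  126.8] q [ 9.849e-01 -1.732e-01  4.800e-03  9.000e-04] F [-0.3  0.6  0.1] gap 84.8 j [-0.37  0.44  1.76  0.    0.93  1.55]
[[ 0.94  -0.341  0.009]
 [-0.341 -0.94  -0.003]
 [ 0.01   0.    -1.   ]]
```

View pics/m7.png

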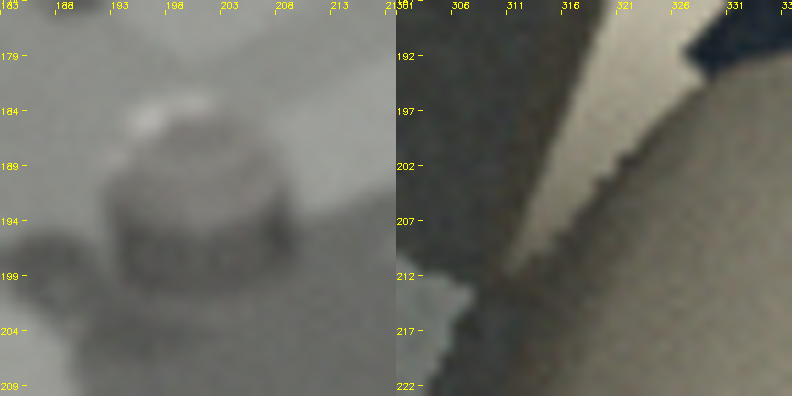

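View pics/t7.png

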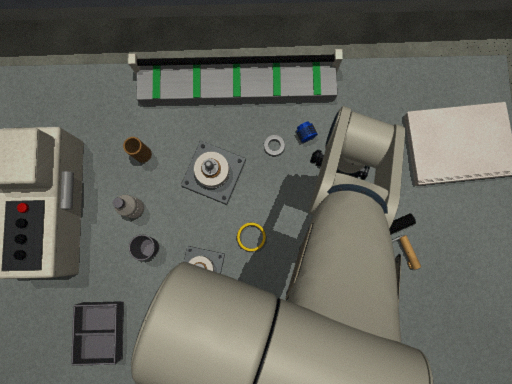

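```bash
cat >> h.py <<'E'
def collar(x,y,z0=0):
    a=np.linspace(0,2*np.pi,73); c=lambda r,z:np.c_[x+r*np.cos(a),y+r*np.sin(a),0*a+z0+z]
    P=np.vstack([c(26.4,0),c(26.4,36)]); p=proj('scene',P); q=proj('scene',c(20,46))
    return np.array([p[:,0].min(),p[:,0].max(),p[:,1].max(),q[:,1].min()])
def loc(meas,z0=0):
    from scipy.optimize import least_squares
    r=least_squares(lambda v:collar(v[0],v[1],z0)-meas,[500,0] if 1 else 0); return r.x,r.fun
E
python3 - <<'E'
from h import *
x,f=loc([192.3,209.7,200.8,182.5]);print(x,f)
s=bot.state();print((R.from_quat(s['tcp_rot']).inv().apply(np.array([x[0],x[1],60])-s['ee_pos'])/10).round(2))
E
```

```text
[ 502.44336408 -200.12904895] [ 0.21468754 -0.21805963  0.7719903  -0.83005107]
[-6.6   0.63  6.55]
```

```bash
python3 -m inch '[[0,0.01,0,-2.2,0.2,0,8.5],[0,0,0,-2.2,0.2,0,8.5],[0,0,0,-2.2,0.1,0,8.5],[0,0,0,0,0,2.5,8.5],[0,0,0,0,0,2.5,8.5],[0,0,0,0,0,0,8.5]]';python3 - <<'E'
from h import *
s=st();print(R.from_quat(s['tcp_rot']).as_matrix().round(3))
S=cams.snapshot('scene')
def big(I,u,v,w,s):
    a=I[v-w:v+w,u-w:u+w]; a=cv2.resize(a,None,fx=s,fy=s,interpolation=cv2.INTER_CUBIC)
    return a
cv2.imwrite('pics/m8.png',big(S,201,182,28,10))
E
```

```text
time: 13.65
ee_pos: [505.5, -199.9, 72.4]
tcp_rot: [0.985, -0.173, 0.002, 0.0]
ft_force: [0.5, -1.0, -1.3]
finger_gap: 0.994
t 13.65 p [ 505.5 -199.9   72.4] q [ 9.849e-01 -1.732e-01  2.500e-03  3.000e-04] F [ 0.5 -1.  -1.3] gap 84.5 j [-0.38  0.43  1.94  0.    0.77  1.54]
[[ 0.94  -0.341  0.005]
 [-0.341 -0.94  -0.002]
 [ 0.005 -0.    -1.   ]]
```

View pics/m8.png

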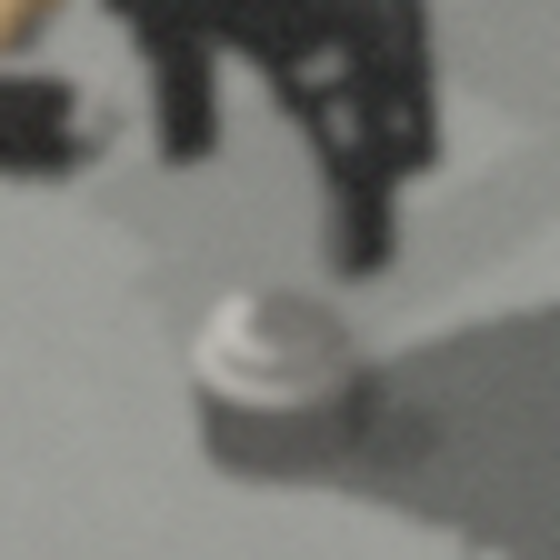

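```bash
python3 -m inch '[[0,0,0,-0.2,0,3,8.5],[0,0,0,0,0,2.5,8.5],[0,0,0,0,0,0.9,8.5],[0,0,0,0,0,0,8.5],[0,0,0,0,0,0,4],[0,0,0,0,0,0,4],[0,0,0,0,0,0,4],[0,0,0,0,0,0,4],[0,0,0,0,0,0,4],[0,0,0,0,0,0,4]]'; python3 -m inch '[[0,0,0,0,0,-1,4],[0,0,0,0,0,-3,4],[0,0,0,0,0,-4,4],[0,0,0,0,0,-4,4],[0,0,0,0,0,-3,4],[0,0,0,0,0,0,4]]'; python3 - <<'E'
from h import *
s=st();print(R.from_quat(s['tcp_rot']).as_matrix().round(3))
S=cams.snapshot('scene');u,v=proj('scene',s['ee_pos'])[0].astype(int)
cv2.imwrite('pics/m9.png',cv2.resize(S[v-28:v+28,u-28:u+28],None,fx=10,fy=10,interpolation=cv2.INTER_CUBIC));print(u,v)
E
```

```text
time: 14.7
ee_pos: [506.2, -200.1, 12.5]
tcp_rot: [0.985, -0.173, 0.007, 0.001]
ft_force: [-0.9, 0.9, 7.7]
finger_gap: 0.591
time: 15.3
ee_pos: [505.8, -200.1, 165.9]
tcp_rot: [0.985, -0.173, 0.01, 0.002]
ft_force: [0.5, 0.0, -3.4]
finger_gap: 0.597
t 15.3 p [ 505.8 -200.1  165.9] q [ 0.9848 -0.1732  0.0098  0.0019] F [ 0.5  0.  -3.4] gap 50.8 j [-0.38  0.29  1.88  0.    0.95  1.54]
[[ 0.94  -0.341  0.019]
 [-0.341 -0.94  -0.007]
 [ 0.02   0.    -1.   ]]
198 152
```

View pics/m9.png

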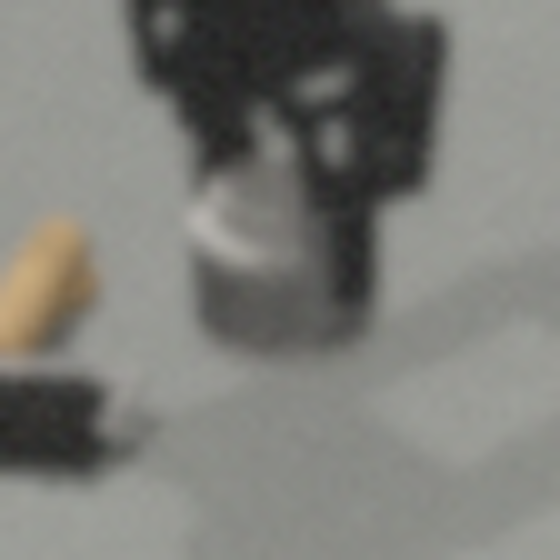

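```bash
python3 - <<'E'
from h import *
T=cv2.imread('pics/t7.png');S=cv2.imread('pics/s7.png')
print(T[170,196],T[180,215],S[250,284],S[232,300],S[236,265])
def big(I,u,v,w,s):
    a=I[v-w:v+w,u-w:u+w]; a=cv2.resize(a,None,fx=s,fy=s,interpolation=cv2.INTER_CUBIC)
    for i in range(0,2*w,5):
        cv2.putText(a,str(u-w+i),(i*s,8),0,.3,(0,255,255)); cv2.putText(a,str(v-w+i),(0,i*s+4),0,.3,(0,255,255))
        cv2.line(a,(i*s,10),(i*s,14),(0,255,255)); cv2.line(a,(22,i*s),(26,i*s),(0,255,255))
    return a
cv2.imwrite('pics/m10.png',np.hstack([big(T,211,170,22,9),big(S,284,232,22,9)]))
E
```

```text
[170 186 192] [166 180 189] [116 125 130] [188 199 206] [120 127 130]
```

View pics/m10.png

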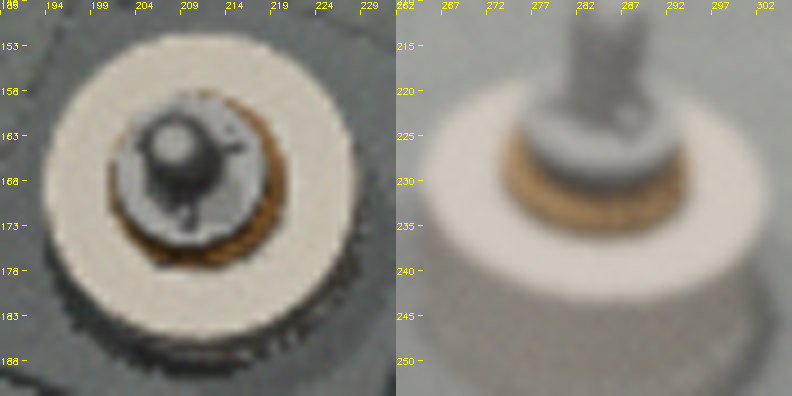

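```bash
python3 - <<'E'
from h import *
T=cv2.imread('pics/t7.png');S=cv2.imread('pics/s7.png')
m=(cv2.cvtColor(T,cv2.COLOR_BGR2GRAY)>140).astype(np.uint8); m[:145]=0;m[195:]=0;m[:,:185]=0;m[:,235:]=0
c=max(cv2.findContours(m,cv2.RETR_EXTERNAL,cv2.CHAIN_APPROX_NONE)[0],key=len); e=cv2.fitEllipse(c);print(e)
print('top roll',onz('top',*e[0],66))
m=(cv2.cvtColor(S,cv2.COLOR_BGR2GRAY)>165).astype(np.uint8); m[:210]=0;m[265:]=0;m[:,:255]=0;m[:,312:]=0
c=max(cv2.findContours(m,cv2.RETR_EXTERNAL,cv2.CHAIN_APPROX_NONE)[0],key=len)[:,0]
w=np.array([onz('scene',u,v,66)[:2] for u,v in c]);(cx,cy)=np.median(w,0)
from scipy.optimize import least_squares
r=least_squares(lambda v:np.hypot(w[:,0]-v[0],w[:,1]-v[1])-v[2],[cx,cy,50],loss='soft_l1');print('scene roll',r.x,np.abs(r.fun).mean())
o=lambda x,y:(189+x/9-.0,148+y/9)
print('tip',onz('top',*o(172,140),132),'plate',onz('top',*o(191.5,170),92))
s=lambda x,y:(262+x/9,210+y/9)
print('scene plate',onz('scene',*s((605-396),127),92))
A=onz('top',*o(191.5,170),92)[:2]
for p in((240,148),(188,220)):
    w=onz('top',*o(*p),98.5)[:2]-A; print(np.hypot(*w),np.degrees(np.arctan2(w[1],w[0])))
E
```

```text
((210.72848510742188, 168.0067138671875), (32.84231948852539, 33.59274673461914), 72.29552459716797)
top roll [591.90804693 125.5741672   66.        ]
scene roll [592.2807602  125.86428914  48.7407585 ] 7.552296545602129
tip [591.34249044 124.66529725 132.        ] plate [590.00046696 123.69354912  92.        ]
scene plate [599.92620847 132.19769025  92.        ]
16.749197876004505 -71.54228048640152
17.040875158438165 178.68378001366852
```

```bash
python3 -m inch '[[0,0,-0.119,0,0,-0.5,4],[0,-0.005,-0.119,0,0,-0.5,4],[0,0,0,0,0,0,4]]'; python3 - <<'E'
from h import *
s=st();M=R.from_quat(s['tcp_rot']).as_matrix();print(M.round(3));print(M.T@(np.array([591,124.5,176])-s['ee_pos'])/10)
E
```

```text
time: 15.65
ee_pos: [502.7, -198.8, 170.0]
tcp_rot: [0.999, -0.054, 0.003, 0.001]
ft_force: [0.7, -0.2, -2.9]
finger_gap: 0.591
t 15.65 p [ 502.7 -198.8  170. ] q [ 0.9985 -0.0542  0.0025  0.0012] F [ 0.7 -0.2 -2.9] gap 50.3 j [-0.38  0.29  1.88 -0.    0.97  1.3 ]
[[ 0.994 -0.108  0.005]
 [-0.108 -0.994 -0.003]
 [ 0.005  0.002 -1.   ]]
[  5.28455111 -33.09713743  -0.64448139]
```

```bash
python3 -m inch '[[0,0,0,0.53,-2.3,0,4],[0,0,0,0.53,-3.5,0,4],[0,0,0,0.53,-3.5,0,4],[0,0,0,0.53,-3.5,0,4],[0,0,0,0.53,-3.5,0,4],[0,0,0,0.53,-3.5,0,4],[0,0,0,0.53,-3.5,0,4],[0,0,0,0.53,-3.5,0,4],[0,0,0,0.53,-3.5,0,4],[0,0,0,0.53,-2.8,0,4]]'; python3 -m inch '[[0,0,0,0,0,0,4],[0,0,0,0,0,0,4]]'; python3 - <<'E'
from h import *
s=st();M=R.from_quat(s['tcp_rot']).as_matrix();print(M.round(3));print(M.T@(np.array([591,124.5,176])-s['ee_pos'])/10)
S=cams.snapshot('scene');cv2.imwrite('pics/s11.png',S);T=cams.snapshot('top');cv2.imwrite('pics/t11.png',T)
def big(I,u,v,w,h,s):
    a=I[v-h:v+h,u-w:u+w]; a=cv2.resize(a,None,fx=s,fy=s,interpolation=cv2.INTER_CUBIC)
    for i in range(0,2*w,5):
        cv2.putText(a,str(u-w+i),(i*s,8),0,.3,(0,0,255)); cv2.line(a,(i*s,10),(i*s,14),(0,255,255))
    for i in range(0,2*h,5):
        cv2.putText(a,str(v-h+i),(0,i*s+4),0,.3,(0,0,255)); cv2.line(a,(22,i*s),(26,i*s),(0,255,255))
    return a
cv2.imwrite('pics/m11.png',big(S,285,208,25,38,7)); cv2.imwrite('pics/m11t.png',big(T,211,170,35,35,7))
E
```

```text
time: 16.65
ee_pos: [591.8, 125.9, 168.8]
tcp_rot: [0.998, -0.057, 0.002, 0.002]
ft_force: [-0.2, -0.1, -1.9]
finger_gap: 0.594
time: 16.85
ee_pos: [591.5, 124.3, 168.8]
tcp_rot: [0.998, -0.056, 0.002, 0.002]
ft_force: [-0.4, -1.3, -2.5]
finger_gap: 0.59
t 16.85 p [591.5 124.3 168.8] q [ 0.9984 -0.0556  0.0021  0.0019] F [-0.4 -1.3 -2.5] gap 50.2 j [ 0.21  0.38  1.74 -0.01  1.02  1.89]
[[ 0.994 -0.111  0.004]
 [-0.111 -0.994 -0.004]
 [ 0.004  0.004 -1.   ]]
[-0.04464903 -0.01278705 -0.71561261]
```

View pics/m11.png

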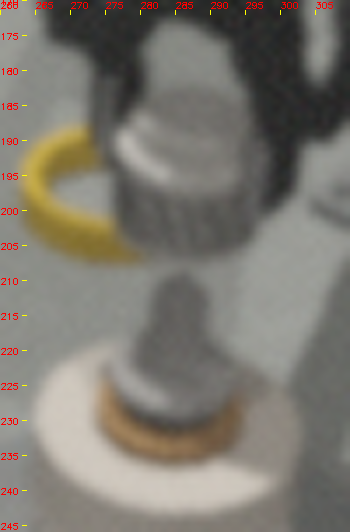

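View pics/m11t.png

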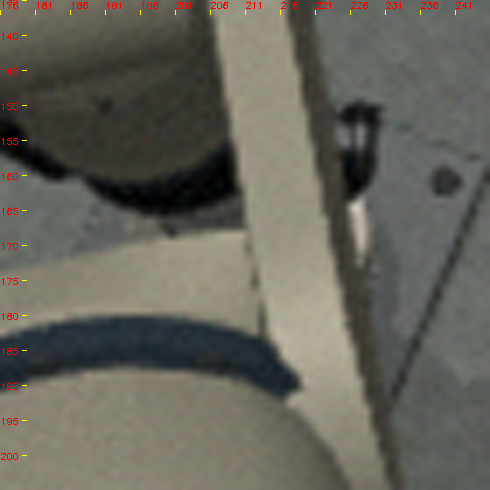

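```bash
python3 - <<'E'
from h import *
print(loc([276.1,297.0,206.9,182.6],156.3))
a=np.linspace(0,6.28,73)
# spindle: axis column & plate front/back rows for candidate positions
def sp(x,y):
    c=lambda r,z:proj('scene',np.c_[x+r*np.cos(a),y+r*np.sin(a),0*a+z])
    p=c(24,92);q=c(28,74);w=c(50,66);b=c(11,112);return dict(plate=(p[:,0].min(),p[:,0].max(),p[:,1].max()),core=(q[:,0].min(),q[:,0].max(),q[:,1].max()),roll=(w[:,0].min(),w[:,0].max(),w[:,1].max()),sp=(b[:,0].min(),b[:,0].max()),tip=proj('scene',[x,y,132])[0])
for k,v in sp(591,124.5).items(): print(k,np.round(v,1))
E
```

```text
(array([591.41054492, 124.41614211]), array([-0.85094982,  0.83348521,  0.82559211, -1.01083975]))
plate [274.6 293.1 227.2]
core [272.7 294.  233.6]
roll [264.2 302.1 241.8]
sp [280.2 288.8]
tip [285.1 209. ]
```

```bash
python3 -m inch '[[0,0,0,0,-0.13,1,4],[0,0,0,0,0,1,4],[0,0,0,0,0,0.5,4],[0,0,0,0,0,0,4]]';  python3 -m inch '[[0,0,0,0,0,0.3,4],[0,0,0,0,0,0.3,4],[0,0,0,0,0,0,4]]'; python3 - <<'E'
from h import *
s=st()
S=cams.snapshot('scene');cv2.imwrite('pics/m12.png',cv2.resize(S[170:246,260:310],None,fx=7,fy=7,interpolation=cv2.INTER_CUBIC))
E
```

```text
time: 17.35
ee_pos: [591.8, 124.8, 143.9]
tcp_rot: [0.998, -0.055, 0.002, 0.002]
ft_force: [0.3, -0.1, -3.4]
finger_gap: 0.596
time: 17.65
ee_pos: [592.6, 125.3, 139.0]
tcp_rot: [0.998, -0.055, 0.003, 0.001]
ft_force: [-0.1, 1.0, -2.2]
finger_gap: 0.597
t 17.65 p [592.6 125.3 139. ] q [ 0.9985 -0.0551  0.0031  0.0015] F [-0.1  1.  -2.2] gap 50.8 j [ 0.21  0.42  1.76 -0.01  0.96  1.89]
```

View pics/m12.png

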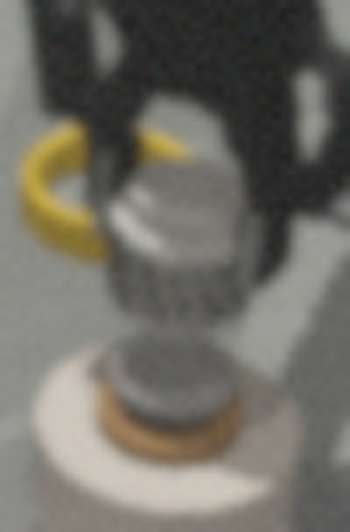

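```bash
python3 -m inch '[[0,0,0,0,0,0.3,4],[0,0,0,0,0,0.3,4],[0,0,0,0,0,0,4]]';  python3 -m inch '[[0,0,0,0,0,0.3,4],[0,0,0,0,0,0.3,4],[0,0,0,0,0,0,4]]';python3 -m inch '[[0,0,0,0,0,0.3,4],[0,0,0,0,0,0.3,4],[0,0,0,0,0,0,4]]'
```

```text
time: 18.0
ee_pos: [592.5, 125.2, 132.8]
tcp_rot: [0.998, -0.055, 0.003, 0.002]
ft_force: [0.1, 0.5, -3.4]
finger_gap: 0.593
time: 18.3
ee_pos: [592.5, 125.2, 126.8]
tcp_rot: [0.998, -0.055, 0.003, 0.002]
ft_force: [0.0, -0.2, -3.1]
finger_gap: 0.595
time: 18.6
ee_pos: [592.6, 125.1, 120.8]
tcp_rot: [0.998, -0.055, 0.003, 0.002]
ft_force: [-0.3, 0.3, -2.6]
finger_gap: 0.593
```

```bash
python3 -m inch '[[0,0,0,0,0,0.25,4],[0,0,0,0,0,0.25,4],[0,0,0,0,0,0,4]]';  python3 -m inch '[[0,0,0,0,0,0.2,4],[0,0,0,0,0,0.2,4],[0,0,0,0,0,0,4]]'
```

```text
time: 18.9
ee_pos: [592.6, 125.1, 115.9]
tcp_rot: [0.998, -0.055, 0.003, 0.002]
ft_force: [-0.5, 0.6, -3.8]
finger_gap: 0.592
time: 19.2
ee_pos: [592.8, 125.1, 112.0]
tcp_rot: [0.998, -0.055, 0.003, 0.002]
ft_force: [-0.4, 0.2, -2.3]
finger_gap: 0.596
```

```bash
python3 -m inch '[[0,0,0,0,0,0.15,4],[0,0,0,0,0,0.15,4],[0,0,0,0,0,0,4]]';  python3 -m inch '[[0,0,0,0,0,0.15,4],[0,0,0,0,0,0.15,4],[0,0,0,0,0,0,4]]'
```

```text
time: 19.5
ee_pos: [592.8, 125.1, 109.1]
tcp_rot: [0.998, -0.055, 0.003, 0.001]
ft_force: [-0.3, -0.3, -3.2]
finger_gap: 0.593
time: 19.8
ee_pos: [592.8, 125.1, 106.0]
tcp_rot: [0.998, -0.055, 0.003, 0.002]
ft_force: [-0.9, -1.2, -2.8]
finger_gap: 0.592
```

```bash
python3 -m inch '[[0,0,0,0,0,0.15,4],[0,0,0,0,0,0.15,4],[0,0,0,0,0,0,4]]';  python3 - <<'E'
from h import *
s=st()
S=cams.snapshot('scene');cv2.imwrite('pics/m13.png',cv2.resize(S[170:246,260:310],None,fx=7,fy=7,interpolation=cv2.INTER_CUBIC))
E
```

```text
time: 20.1
ee_pos: [593.0, 125.2, 103.6]
tcp_rot: [0.998, -0.055, 0.003, 0.001]
ft_force: [-2.3, 0.3, 3.3]
finger_gap: 0.595
t 20.1 p [593.  125.2 103.6] q [ 0.9985 -0.0551  0.0033  0.0014] F [-2.3  0.3  3.3] gap 50.6 j [ 0.21  0.47  1.78 -0.01  0.89  1.89]
```

View pics/m13.png

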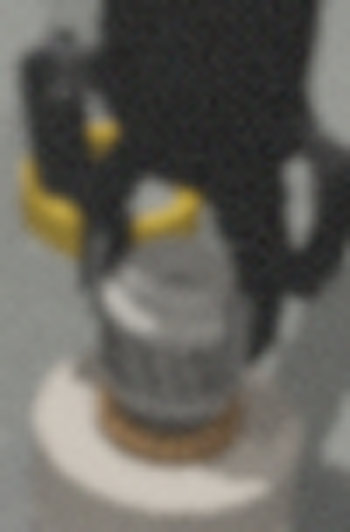

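```bash
python3 -m inch '[[0,0,0,0,0,0.15,4],[0,0,0,0,0,0.15,4],[0,0,0,0,0,0,4]]';  python3 -m inch '[[0,0,0,0,0,0.15,4],[0,0,0,0,0,0.15,4],[0,0,0,0,0,0,4]]'
```

```text
time: 20.45
ee_pos: [593.0, 125.2, 100.4]
tcp_rot: [0.998, -0.055, 0.003, 0.001]
ft_force: [-3.4, -0.5, 4.3]
finger_gap: 0.592
time: 20.75
ee_pos: [593.0, 125.2, 97.6]
tcp_rot: [0.998, -0.055, 0.003, 0.001]
ft_force: [-4.7, 0.5, 7.5]
finger_gap: 0.594
```

```bash
python3 -m inch '[[0,0,0,-0.1,0,0.15,4],[0,0,0,0,0,0.15,4],[0,0,0,0,0,0,4]]';  python3 -m inch '[[0,0,0,0,0,0.1,4],[0,0,0,0,0,0.1,4],[0,0,0,0,0,0,4]]'
```

```text
time: 21.05
ee_pos: [593.0, 125.2, 96.4]
tcp_rot: [0.998, -0.055, 0.004, 0.001]
ft_force: [-6.5, -1.1, 21.0]
finger_gap: 0.591
time: 21.35
ee_pos: [593.2, 125.2, 96.2]
tcp_rot: [0.998, -0.055, 0.005, 0.001]
ft_force: [-14.0, -3.3, 39.3]
finger_gap: 0.594
```

```bash
python3 -m inch '[[0,0,0,-0.05,0,-0.12,4],[0,0,0,0,0,0,4],[0,0,0,0,0,0,4],[0,0,0,0,0,0,4],[0,0,0,0,0,0,4]]'; python3 - <<'E'
from h import *
s=st();print(R.from_quat(s['tcp_rot']).as_matrix().round(3)[2],s['ft_torque'])
S=cams.snapshot('scene');cv2.imwrite('pics/m14.png',cv2.resize(S[170:246,260:310],None,fx=7,fy=7,interpolation=cv2.INTER_CUBIC));cv2.imwrite('pics/s14.png',S)
print(collar(592,126,84))
E
```

```text
time: 21.85
ee_pos: [593.0, 125.2, 96.3]
tcp_rot: [0.998, -0.055, 0.005, 0.001]
ft_force: [-7.3, -3.2, 26.4]
finger_gap: 0.589
t 21.85 p [593.  125.2  96.3] q [ 0.9985 -0.055   0.0049  0.0013] F [-7.3 -3.2 26.4] gap 50.1 j [ 0.21  0.47  1.79 -0.01  0.87  1.89]
[ 0.01   0.002 -1.   ] [-0.47632232  1.15238172  0.05951124]
[273.8939236  295.47297039 230.66438413 205.32635705]
```

View pics/m14.png

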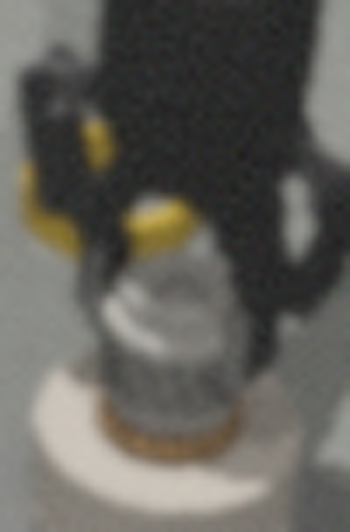

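View pics/s14.png

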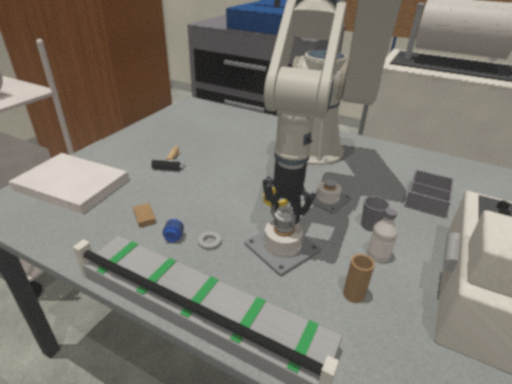

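```bash
python3 -c "
from h import *
st();print(bot.job_done())"
```

```text
t 21.9 p [593.1 125.2  96.3] q [ 0.9985 -0.055   0.005   0.0013] F [-8.7 -2.3 26.8] gap 50.8 j [ 0.21  0.47  1.79 -0.01  0.87  1.89]
the job is handed in; nothing more can be done
None
```

The collar is on the larger stand's spindle, pushed home against the spring plate and still held by the gripper. I handed the job in at 21.9 s of the 67 s allowed.

**Standing it up:** I gripped the toppled collar, tilted it and set it on the edge of its foot. When I let go it rocked upright, and the camera showed it standing on its foot with the gripper clear.

**Fitting it:** I gripped it again from above and turned it to an angle worked out from the pins seen in the top image. I lowered it over the spindle, and the keyways dropped over the pins at that first angle, so no further turning was needed.

**Last checks:**
- **Seated:** The plate pushed back like a spring over about 7.7 mm, then stopped hard. That puts the foot at about 84 mm, which is home. The last scene picture agrees to within about 1 to 2 pixels.
- **Holding:** The height stayed steady at 96.3 mm with about 27 N of downward push. The push briefly reached 39 N before I eased it.
- **Bystanders:** The last scene picture shows nothing out of place, judged by eye, and I kept clear of the bystanders throughout.

**What was off:** A sideways force of about 8 N and a tool tilt of about 0.6° remained at the end. Two small sideways corrections did not remove the force.

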